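Pack the stained-glass kit tins, heaviest at the bottom

TASK

Class is over: pack the filled supply tins into the white tub as one neat stack, lying flat and squarely on top of each other, in order of weight with the heaviest at the bottom and the lightest of them on top. The four tins look the same and only lifting them tells their weights; the one with next to nothing in it does not get packed but stays flat on the table, clear of the tub. Set the tins down gently, without dropping them, never tip them over, and leave the other things on the table where they are.

Things in the scene. Friction and masses are not known exactly. Their poses are not given: they have to be found in the camera images.
- tin_a: blue supply tin with a flat yellow lid with a blank white label, a closed box 64 (its x) by 110 (its y) by 50 mm high; all four look the same. Origin: centre of its underside, z up, y along its length. Pinch it across the 64 mm width; its weight is centred. Contents are hidden and differ from run to run: of the four tins, in any order, one weighs about 0.12 kg (next to nothing in it), one 0.29 kg, one 0.51 kg, one 0.84 kg, each within 10 %
- tin_b: another tin, just like tin_a to look at
- tin_c: another tin, just like tin_a to look at
- tin_d: another tin, just like tin_a to look at
- tub: white open-topped plastic tub, fixed to the table, outside 180 (its x) by 200 (its y) by 80 mm high, walls and floor 5 mm thick (a 4 mm rolled rim stands out around the top). Origin: centre of its underside
- tub_in (a point): centre of the tub's inner floor, 5 mm above the table; x and y along the tub's sides (170 mm and 190 mm inside)
- flux: small bottle with red cap, 38 mm across, 75 mm high, standing among the tins; origin: centre of its underside; leave it alone
- pliers: glass pliers with green handles lying on the table, 145 mm long, 65 mm wide, 18 mm high; origin at the pivot on the table, jaws to its +x, handles to its -x; leave alone
- spool: orange solder spool, 56 mm across, 40 mm high; origin: centre of its underside; leave alone
- pencup: blue cup of pencils, 76 mm across, about 190 mm high with the pencils; origin: centre of its underside; leave alone
- jar: amber jar with a white cap, 60 mm across, 85 mm high; origin: centre of its underside; leave alone
Mind the look-alikes: they are no part of the job. What is shaped like the tin_c but red is not meant. What is shaped like the tin_b but pink is not meant.

How it is judged (in metres and radians):
At the end, for the whole second after the job is handed in: One stack in the tub: 0.84 kg tin on its floor, 0.51 kg next, 0.29 kg on top (checked by the resting contact forces), each centred within 20 mm and turned within 20 degrees of the one below, level. The near-empty tin flat on the table, over 130 mm from the tub's centre. All at rest (angle between each of tin_a, tin_b, tin_c, tin_d's own z axis and vertical below 0.1 rad and linear speed of each of tin_a, tin_b, tin_c, tin_d below 0.02 m/s and ((z of tin_a in the frame of tub_in between -0.0025 and 0.006 m and contact force between tub and tin_a above 12 N) or (z of tin_b in the frame of tub_in between -0.0025 and 0.006 m and contact force between tub and tin_b above 12 N) or (z of tin_c in the frame of tub_in between -0.0025 and 0.006 m and contact force between tub and tin_c above 12 N) or (z of tin_d in the frame of tub_in between -0.0025 and 0.006 m and contact force between tub and tin_d above 12 N)) and (z of tin_a in the frame of tub_in between 0.044 and 0.056 m or z of tin_b in the frame of tub_in between 0.044 and 0.056 m or z of tin_c in the frame of tub_in between 0.044 and 0.056 m or z of tin_d in the frame of tub_in between 0.044 and 0.056 m) and (z of tin_a in the frame of tub_in between 0.094 and 0.106 m or z of tin_b in the frame of tub_in between 0.094 and 0.106 m or z of tin_c in the frame of tub_in between 0.094 and 0.106 m or z of tin_d in the frame of tub_in between 0.094 and 0.106 m) and ((height (world z) of tin_a between -0.006 and 0.003 m and horizontal distance between tin_a and tub_in above 0.13 m) or (height (world z) of tin_b between -0.006 and 0.003 m and horizontal distance between tin_b and tub_in above 0.13 m) or (height (world z) of tin_c between -0.006 and 0.003 m and horizontal distance between tin_c and tub_in above 0.13 m) or (height (world z) of tin_d between -0.006 and 0.003 m and horizontal distance between tin_d and tub_in above 0.13 m)) and ((horizontal distance between tin_a and tin_b below 0.02 m and angle between the y axis of tin_a and the y axis of tin_b, either way round below 0.35 rad and contact force between tin_a and tin_b between 6.3 and 9.3 N) or (horizontal distance between tin_a and tin_c below 0.02 m and angle between the y axis of tin_a and the y axis of tin_c, either way round below 0.35 rad and contact force between tin_a and tin_c between 6.3 and 9.3 N) or (horizontal distance between tin_a and tin_d below 0.02 m and angle between the y axis of tin_a and the y axis of tin_d, either way round below 0.35 rad and contact force between tin_a and tin_d between 6.3 and 9.3 N) or (horizontal distance between tin_b and tin_c below 0.02 m and angle between the y axis of tin_b and the y axis of tin_c, either way round below 0.35 rad and contact force between tin_b and tin_c between 6.3 and 9.3 N) or (horizontal distance between tin_b and tin_d below 0.02 m and angle between the y axis of tin_b and the y axis of tin_d, either way round below 0.35 rad and contact force between tin_b and tin_d between 6.3 and 9.3 N) or (horizontal distance between tin_c and tin_d below 0.02 m and angle between the y axis of tin_c and the y axis of tin_d, either way round below 0.35 rad and contact force between tin_c and tin_d between 6.3 and 9.3 N)) and ((horizontal distance between tin_a and tin_b below 0.02 m and angle between the y axis of tin_a and the y axis of tin_b, either way round below 0.35 rad and contact force between tin_a and tin_b between 2 and 3.8 N) or (horizontal distance between tin_a and tin_c below 0.02 m and angle between the y axis of tin_a and the y axis of tin_c, either way round below 0.35 rad and contact force between tin_a and tin_c between 2 and 3.8 N) or (horizontal distance between tin_a and tin_d below 0.02 m and angle between the y axis of tin_a and the y axis of tin_d, either way round below 0.35 rad and contact force between tin_a and tin_d between 2 and 3.8 N) or (horizontal distance between tin_b and tin_c below 0.02 m and angle between the y axis of tin_b and the y axis of tin_c, either way round below 0.35 rad and contact force between tin_b and tin_c between 2 and 3.8 N) or (horizontal distance between tin_b and tin_d below 0.02 m and angle between the y axis of tin_b and the y axis of tin_d, either way round below 0.35 rad and contact force between tin_b and tin_d between 2 and 3.8 N) or (horizontal distance between tin_c and tin_d below 0.02 m and angle between the y axis of tin_c and the y axis of tin_d, either way round below 0.35 rad and contact force between tin_c and tin_d between 2 and 3.8 N))); the robot touches nothing.
It fails at once if the flux bottle, pliers, solder spool, pencil cup or amber jar is pushed more than 30 mm from its place (distance of any of flux, pliers, spool, pencup, jar from where it was at the start of the episode above 0.03 m).
It fails at once if a tin is tipped over (more than 45 degrees) (angle between any of tin_a, tin_b, tin_c, tin_d's own z axis and vertical above 0.785 rad).
It fails at once if a tin is dropped from more than about 20 mm or flung: out of the fingers and faster than 0.6 m/s ((linear speed of tin_a above 0.6 m/s and contact force between the fingers and tin_a below 0.1 N) or (linear speed of tin_b above 0.6 m/s and contact force between the fingers and tin_b below 0.1 N) or (linear speed of tin_c above 0.6 m/s and contact force between the fingers and tin_c below 0.1 N) or (linear speed of tin_d above 0.6 m/s and contact force between the fingers and tin_d below 0.1 N)).
It also fails if it takes over 72 s, if anything falls off the work surface, if the arm or the gripper's body presses on something with over 40 N, if the wrist force passes 120 N, or if a joint passes its speed limit or range.

ROBOT

A 6-joint arm with a two-finger parallel gripper is mounted at the origin on the work surface. World frame = base frame: x ahead of the robot, y to its left, z up, the work surface at z = 0. Lengths are in mm, angles in degrees, forces in N, time in s.
With the tool pointing down it reaches from about 350 to 775 mm from the base axis. Payload 7.3 kg.
Tool frame: the origin (TCP) lies on the mounting face of the last link; the fingertips stand 178 mm ahead of it and the grasp point (between the pads) lies 159 mm ahead of it (robot.grip_depth is the distance from the TCP to the grasp point, in mm); z points along the fingers, y is the line along which they close (so a half turn about z gives the same grasp; the last joint's range is limited). The gripper opens to 92 mm and grips with 3 to 60 N. Pads are 19 mm wide; open, the fingers measure 130 mm over their backs; the gripper's body (75 mm by 190 mm) begins 47 mm behind the grasp point.
Start: joints at [-72.651, 19.595, 87.324, -0, 73.075, -8.365], TCP at [227.809, -473.002, 404.741] pointing down, gripper open.
Joint ranges: [-145.02, 145.02], [-44.19, 115.74], [2.07, 154.8], [-57.11, 237.11], [16.16, 152.29], [-177.93, 177.93]. Speed limits (degrees/s): [147.25, 147.25, 180, 180, 180, 180].

INTERFACE

Orientations are given as a 3x3 rotation matrix whose columns are the frame's x, y, z axes.
In Python, from bench import sensors, vision, workorder, robot gives the robot as it stands. The module is installed in compiled form; this text tells all that it offers.
- The arm moves only by the tool arm_command, never from a script. Its argument "plan" is a list of rows, each a list of 3 entries, a list of its own where there are three numbers: the shift along the tool's x, y, z as a fraction of full scale, then the turn, a rotation vector about the tool's x, y, z as a fraction of full scale, then the opening, from 0 (shut) to 1 (fully open). A call has 1 to 12 rows; each row is the pose to reach, as a shift and turn from the pose commanded when the call began, along the tool's axes at that moment; what a row does not reach only later rows make up. Full scale, the value 1, is 12 cm for a shift and 90 degrees for a turn. A row lasts 1/10 s, in which the tool goes at most 50 mm and 8.59 degrees, less where a joint would pass 70% of its speed; a pose out of reach is approached as far as the arm can. A call with a number of a shift or a turn outside -1 to 1 is refused whole. A call with a gripper value outside its range is refused whole. The fingers move at their own pace and stop on an object; the grip force is fixed at half the most. Time passes only in rows, so rows that repeat a pose let the fingers close. It gives the time, the measured TCP pose, the force, the opening and the grip force at its end, in the units of the state.
- sensors.sense(): the state, without advancing time (a new reading comes with each control period).
- vision.read_camera(name): name is "scene" or "top" or "wrist"; returns (picture, depth): 420x560x3 uint8, red, green, blue; 420x560 float32, mm along the optical axis (not along the pixel's ray), 0 where there is no reading.
- vision.camera_model(name): a dict with "fovy" (degrees; the focal length in pixels is half the picture's height over the tangent of half this angle, whatever the lens; pixels are square), "cx", "cy" (the principal point, pixels), "rvec" (rotation vector, rad) and "tvec" (3), from world to camera coordinates, as OpenCV has them; the wrist camera has in their place "mount" (4x4, takes a point from camera to tool coordinates, whose origin is the TCP and whose axes are the flange's). Camera axes: x right, y down, z forward; pixel columns grow to the right and rows downward; lengths in mm; the calibration is good to about 2 mm. A picture is of the moment at which its call begins: read the wrist's pose just before it. camera_model takes no time and is no camera call.
- workorder.close_job(): hands the job in; it is judged then, once.
The state is a dict: "time_s": time; "q": joint angles; "dq": joint speeds; "joint_torque": joint torques, N m; "tool_pos": TCP position; "tool_rot": TCP orientation; "force": force on the tool from outside, world axes, zero at the start; "wrist_torque": the same for the moment, N m; "grip_width": finger opening in mm; "finger_force": force on a finger pad.
Only numpy, scipy, OpenCV 4.12 (cv2) and the standard library are available. Lean on these libraries where they do the work, as an engineer would, in place of code of your own. Each camera call takes 0.05 s, during which the arm holds its last target. There are 200 camera calls.

## Working session

There is one attempt and no reset: what is moved stays moved. The work goes in short steps, Python scripts to look and compute and a tool call to move; the robot and the scene stay as the last step left them, time stands still between calls to the robot, and variables do not carry over. Pictures are saved under pics/ and viewed, at most 10 in all, crops included, and the job is handed in when it is done.

Besides the shell and the picture viewer there is one more tool, called after "Request:" as name([rows], argument=value, ...), one row to a line, values as JSON. arm_command: Moves the arm, as the interface text tells. Shift numbers are shares of 12 cm and turn numbers shares of 90 degrees, none past 1 either way. Its arguments: {"type":"object","properties":{"plan":{"type":"array","items":{"type":"array"}}},"required":["plan"]}

```bash
mkdir -p pics
cat > h.py <<'E'
import numpy as np, cv2
from bench import sensors, vision, workorder, robot
def cam(name, s=None):
    m=vision.camera_model(name)
    f=210/np.tan(np.radians(m["fovy"])/2)
    K=np.array([[f,0,m["cx"]],[0,f,m["cy"]],[0,0,1]])
    if "mount" in m:
        T=np.eye(4);T[:3,:3]=s["tool_rot"];T[:3,3]=s["tool_pos"]
        T=T@np.array(m["mount"]); R=T[:3,:3].T; t=-R@T[:3,3]
    else:
        R=cv2.Rodrigues(np.array(m["rvec"],float))[0]; t=np.array(m["tvec"],float).ravel()
    return K,R,t,m
def cloud(name):
    s=sensors.sense(); img,d=vision.read_camera(name); K,R,t,m=cam(name,s)
    v,u=np.mgrid[:420,:560]
    P=np.stack([(u-K[0,2])/K[0,0]*d,(v-K[1,2])/K[1,1]*d,d],-1)
    W=(P-t)@R
    W[d<=0]=np.nan
    return img,d,W,s
E
python3 - <<'E'
from h import *
for n in("top","scene"):
    img,d,W,s=cloud(n); cv2.imwrite(f"pics/{n}0.png",img[...,::-1]); np.savez(f"{n}0.npz",img=img,d=d,W=W)
    print(n,vision.camera_model(n))
print(s)
E
```

```text
top {'fovy': 43.189733140223325, 'cx': 276.2613265744198, 'cy': 203.48688118864106, 'rvec': array([ 2.18621038, -2.15237292,  0.10004114]), 'tvec': array([ -13.76321041,  516.52762735, 1581.92649186])}
scene {'fovy': 56.809068059816624, 'cx': 274.4811534979161, 'cy': 211.48402727492834, 'rvec': array([ 1.23111155,  2.28077379, -0.98305485]), 'tvec': array([ 299.3603205 , -271.12541435, 1440.74786072])}
{'time_s': 0.05, 'q': array([-7.26486094e+01,  1.96379911e+01,  8.73775067e+01, -1.10329245e-03,
        7.30736156e+01, -8.36435332e+00]), 'dq': array([-0.06198549, -0.04430495, -0.04659487,  0.03047238, -0.06244769,
       -0.09911778]), 'joint_torque': array([ 2.67748394e-03, -4.32420051e+01, -2.44991577e+01,  7.19722873e-02,
        5.24004211e-02, -3.38122379e-05]), 'tool_pos': array([ 227.78625178, -472.86521842,  404.02897666]), 'tool_rot': array([[ 9.00955436e-01,  4.33911362e-01, -4.81428576e-04],
       [ 4.33911579e-01, -9.00954246e-01,  1.47904968e-03],
       [ 2.08031342e-04, -1.54145529e-03, -9.99998790e-01]]), 'force': array([-0.19515449,  0.04499232, -0.26458986]), 'wrist_torque': array([-0.04164977,  0.00462434,  0.02037802]), 'finger_force': 0.0, 'grip_width': 91.7017356834957}
```

View pics/top0.png

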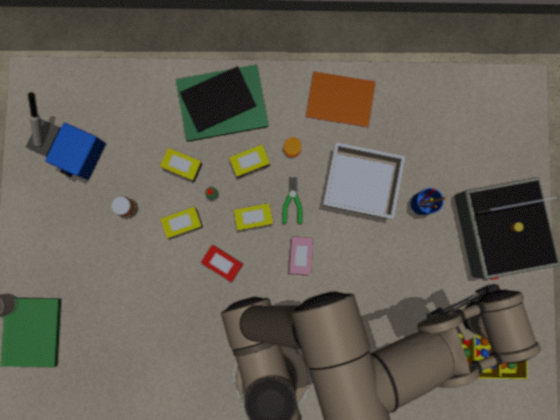

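View pics/scene0.png

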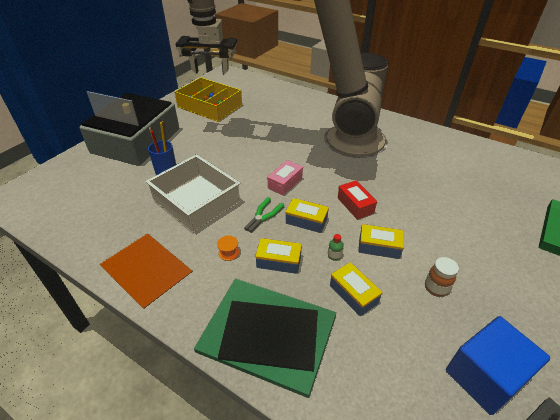

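The top view shows four yellow-lidded tins at (181,164), (250,160), (181,222) and (253,217). The look-alikes are the red box at (222,263) and the pink one at (301,255). The flux bottle is at (211,193) and the tub at (364,181). I'll measure them and check one close crop.

```bash
cat > meas.py <<'E'
from h import *
def tins(img,W,zc=50,tol=15,amin=150):
    # yellow regions filled, in world xy via cloud
    hsv=cv2.cvtColor(img,cv2.COLOR_RGB2HSV)
    m=cv2.inRange(hsv,(20,120,80),(40,255,255))
    cs,_=cv2.findContours(m,cv2.RETR_EXTERNAL,cv2.CHAIN_APPROX_NONE); out=[]
    for c in cs:
        if cv2.contourArea(c)<amin: continue
        f=np.zeros(m.shape,np.uint8); cv2.drawContours(f,[c],-1,1,-1)
        P=W[(f>0)&(abs(W[...,2]-zc)<tol)]
        if len(P)<50: continue
        (cx,cy),(w,h),a=cv2.minAreaRect(P[:,:2].astype(np.float32))
        if w>h: w,h,a=h,w,a+90
        L=(a+90+90)%180-90   # direction of long axis from world x
        u,v=c[:,0].mean(0); out.append((u,v,cx,cy,np.median(P[:,2]),w,h,L))
    return out
E
python3 - <<'E'
from meas import *
np.set_printoptions(precision=1,suppress=True)
D=np.load("top0.npz"); img,W=D["img"],D["W"]
for t in tins(img,W): print(np.array(t))
def blob(box,zlo,zhi):
    u0,v0,u1,v1=box; P=W[v0:v1,u0:u1].reshape(-1,3); P=P[(P[:,2]>zlo)&(P[:,2]<zhi)]
    r=cv2.minAreaRect(P[:,:2].astype(np.float32)); return r,np.median(P[:,2]),P[:,2].max(),len(P)
for n,b,z in [("tub",(310,130,412,230),(60,95)),("flux",(200,180,222,206),(40,90)),("pliers",(278,172,308,228),(8,40)),("spool",(280,133,306,161),(25,60)),("pencup",(408,180,450,222),(60,230)),("jar",(105,190,140,222),(50,110)),("red",(198,240,246,285),(35,65)),("pink",(286,232,318,278),(35,65)),("table",(300,60,310,66),(-50,50))]:
    print(n,*blob(b,*z))
cv2.imwrite("pics/crop0.png",cv2.resize(img[120:300,140:420,::-1],None,fx=2.8,fy=2.8,interpolation=cv2.INTER_CUBIC))
E
```

```text
[ 507.8  373.6   37.7 -662.    59.3   40.2  135.8  -84.8]
[180.5 222.1 454.7 278.7  49.6  65.2 111.4 -70.4]
[252.9 216.5 475.   63.3  49.8  64.5 108.9 -78.7]
[180.  163.6 631.4 286.7  49.8  63.7 113.3  68.7]
[249.  160.3 644.8  78.   49.9  64.5 108.9 -67.5]
tub ((585.1641235351562, -263.55194091796875), (210.2142333984375, 191.5667724609375), 79.32256317138672) 78.86759399464825 90.63095357511256 1028
flux ((544.7423095703125, 190.53131103515625), (33.405799865722656, 35.94643020629883), 1.1534043550491333) 51.258902610077165 82.82457784411984 123
pliers ((534.6990966796875, -58.223201751708984), (157.5220947265625, 82.29975128173828), 0.5309233665466309) 14.415643961407987 26.427744204582325 423
spool ((693.1447143554688, -51.78889465332031), (52.584224700927734, 53.22671890258789), 53.00208282470703) 39.81822661174293 50.14866414777874 257
pencup ((525.1166381835938, -450.25848388671875), (74.76993560791016, 74.17847442626953), 72.90752410888672) 95.15026517647478 192.74540178703506 390
jar ((497.3888854980469, 446.2268981933594), (54.77940368652344, 55.725860595703125), 29.75743865966797) 83.14119141255551 93.66158968390086 347
red ((335.8319091796875, 153.74029541015625), (110.57783508300781, 64.18385314941406), 58.87437057495117) 49.42998683861768 60.035831407082675 812
pink ((361.93212890625, -81.78128814697266), (64.22432708740234, 110.03395080566406), 86.73127746582031) 50.063220987011164 61.496847000683736 796
table ((966.1989135742188, -87.51663970947266), (16.398408889770508, 29.526960372924805), 3.705557107925415) 0.03304310540997399 9.42257145167234 50
```

View pics/crop0.png

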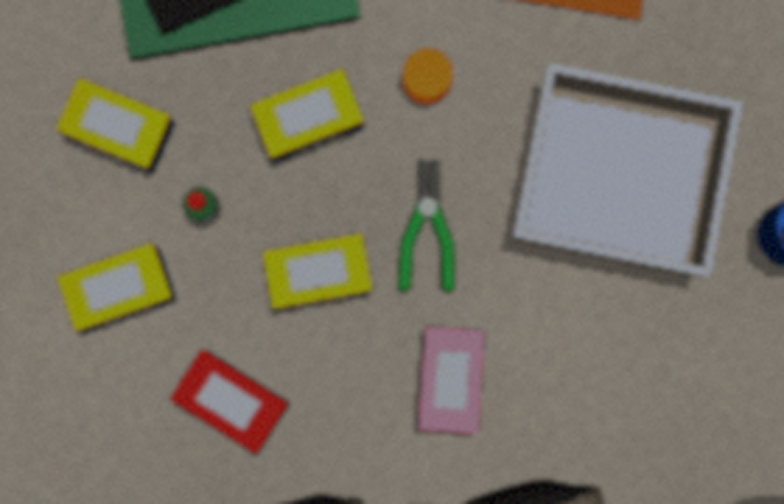

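```bash
cat > plan.py <<'E'
from h import *
import json
def yaw_of(R): return np.degrees(np.arctan2(R[1,0],R[0,0]))
def plan(legs, start=None):
    """legs: (x,y,z,yaw,mm_per_row); prints, per call, total shift(tool axes) and turn in shares and row count"""
    if start is None:
        s=sensors.sense(); p=np.array(s["tool_pos"]); yaw=yaw_of(s["tool_rot"])
    else: p=np.array(start[:3],float); yaw=start[3]
    for x,y,z,yt,v in legs:
        tgt=np.array([x,y,z],float)
        def loc(d): 
            c,sn=np.cos(np.radians(yaw)),np.sin(np.radians(yaw))
            return np.array([c*d[0]+sn*d[1], sn*d[0]-c*d[1], -d[2]])
        n=int(np.ceil(max(1,np.linalg.norm(tgt-p)/118)))
        m=[m for m in range(1,n+1) if np.abs(loc(tgt-p)).max()/m<=112]; n=m[0] if m else n
        for k in range(n):
            l=loc((tgt-p)/(n-k)); sh=np.round(l/120,2); 
            dy=((yt-yaw+180)%360-180)/(n-k); tn=np.round(-dy/90,2)
            rows=max(int(np.ceil(np.linalg.norm(sh)*120/v)),int(np.ceil(abs(tn)*90/8.4)))
            c,sn=np.cos(np.radians(yaw)),np.sin(np.radians(yaw)); q=sh*120
            p=p+np.array([c*q[0]+sn*q[1], sn*q[0]-c*q[1], -q[2]]); yaw-=tn*90
            print(sh.tolist(),"turn",tn,"rows",rows)
        print("  ->",p.round(1),round(yaw,1))
def st():
    s=sensors.sense(); print(round(s["time_s"],2),s["tool_pos"].round(1),round(yaw_of(s["tool_rot"]),1),"F",s["force"].round(2),s["grip_width"],s["finger_force"])
T=dict(T1=(454.7,278.7,109.6),T2=(475,63.3,101.3),T3=(631.4,286.7,68.7),T4=(644.8,78,112.5),TUB=(585.2,-263.5,79.3))
E
python3 -c "
from plan import *
x,y,a=T['T2']
plan([(x,y,270,a,48),(x,y,195,a,40)],(227.8,-473,404.7,25.7))"
```

```text
[0.76, -0.63, 0.22] turn -0.17 rows 3
[0.9, -0.4, 0.23] turn -0.17 rows 3
[0.97, -0.15, 0.22] turn -0.17 rows 3
[0.98, 0.11, 0.23] turn -0.16 rows 3
[0.92, 0.34, 0.22] turn -0.17 rows 3
  -> [474.9  63.3 270.3] 101.3
[-0.0, 0.0, 0.63] turn -0.0 rows 2
  -> [474.9  63.3 194.7] 101.3
```

Request:
arm_command([
  [[0.38,-0.31,0.11],[0,0,-0.08],1],
  [[0.76,-0.63,0.22],[0,0,-0.17],1],
  [[0.76,-0.63,0.22],[0,0,-0.17],1],
])

```text
time_s: 0.4
tool_pos: [277.7, -362.1, 377.0]
tool_rot: [[0.751, 0.66, -0.001], [0.66, -0.751, 0.004], [0.002, -0.004, -1.0]]
force: [-0.4, -0.2, 1.2]
grip_width: 92.1
finger_force: 0.0
```

Request:
arm_command([
  [[0.9,-0.4,0.23],[0,0,-0.17],1],
  [[0.9,-0.4,0.23],[0,0,-0.17],1],
  [[0.9,-0.4,0.23],[0,0,-0.17],1],
])

```text
time_s: 0.7
tool_pos: [327.5, -254.9, 349.6]
tool_rot: [[0.55, 0.835, -0.002], [0.835, -0.55, 0.003], [0.001, -0.003, -1.0]]
force: [-0.1, -0.8, -0.5]
grip_width: 91.8
finger_force: 0.0
```

Request:
arm_command([
  [[0.97,-0.15,0.22],[0,0,-0.17],1],
  [[0.97,-0.15,0.22],[0,0,-0.17],1],
  [[0.97,-0.15,0.22],[0,0,-0.17],1],
])

```text
time_s: 1.0
tool_pos: [377.0, -148.3, 323.3]
tool_rot: [[0.31, 0.951, -0.002], [0.951, -0.31, 0.002], [0.001, -0.002, -1.0]]
force: [-0.2, -0.5, 0.2]
grip_width: 91.9
finger_force: 0.0
```

Request:
arm_command([
  [[0.98,0.11,0.23],[0,0,-0.16],1],
  [[0.98,0.11,0.23],[0,0,-0.16],1],
  [[0.98,0.11,0.23],[0,0,-0.16],1],
])

```text
time_s: 1.3
tool_pos: [426.8, -41.0, 295.7]
tool_rot: [[0.064, 0.998, -0.001], [0.998, -0.064, 0.001], [0.001, -0.001, -1.0]]
force: [0.2, 0.2, 0.3]
grip_width: 91.7
finger_force: 0.0
```

Request:
arm_command([
  [[0.46,0.17,0.11],[0,0,-0.08],1],
  [[0.92,0.34,0.22],[0,0,-0.17],1],
  [[0.92,0.34,0.22],[0,0,-0.17],1],
  [[0.92,0.34,0.22],[0,0,-0.17],1],
  [[0.92,0.34,0.22],[0,0,-0.17],1],
])

```text
time_s: 1.8
tool_pos: [474.4, 63.3, 270.0]
tool_rot: [[-0.197, 0.98, -0.001], [0.98, 0.197, -0.0], [-0.0, -0.001, -1.0]]
force: [-0.5, -0.5, 0.2]
grip_width: 91.4
finger_force: 0.0
```

Run:
```python
from plan import *
from meas import tins
st(); img,d,W,s=cloud("wrist"); cv2.imwrite("pics/w1.png",img[...,::-1])
for t in tins(img,W,amin=2000): print(np.array(t).round(1))
```

```text
1.8 [474.4  63.3 270. ] 101.4 F [-0.5  -0.46  0.18] 91.37954681681951 0.0
[523.9 218.6 618.8 100.9  50.9  36.9  49.4 -67.4]
```

Request:
arm_command([
  [[0,0,0.35],[0,0,0],1],
  [[0,0,0.63],[0,0,0],1],
  [[0,0,0.63],[0,0,0],1],
  [[0,0,0.63],[0,0,0],0.6],
  [[0,0,0.63],[0,0,0],0.6],
  [[0,0,0.63],[0,0,0],0.6],
  [[0,0,0.63],[0,0,0],0.6],
  [[0,0,0.63],[0,0,0],0.6],
])

```text
time_s: 2.65
tool_pos: [474.2, 63.2, 195.8]
tool_rot: [[-0.197, 0.98, -0.001], [0.98, 0.197, -0.001], [-0.0, -0.001, -1.0]]
force: [-4.5, -3.4, 8.7]
grip_width: 63.6
finger_force: 30.0
```

Request:
arm_command([
  [[0,0,-0.08],[0,0,0],0.6],
  [[0,0,-0.16],[0,0,0],0.6],
  [[0,0,-0.16],[0,0,0],0.6],
  [[0,0,-0.16],[0,0,0],0.6],
  [[0,0,-0.16],[0,0,0],0.6],
])

```text
time_s: 3.15
tool_pos: [474.6, 63.4, 213.6]
tool_rot: [[-0.196, 0.981, -0.001], [0.981, 0.196, -0.0], [0.0, -0.001, -1.0]]
force: [-0.1, 1.0, -9.6]
grip_width: 63.8
finger_force: 30.0
```

Request:
arm_command([
  [[0,0,0],[0,0,0],0.6],
])

```text
time_s: 3.25
tool_pos: [474.6, 63.3, 213.5]
tool_rot: [[-0.196, 0.981, -0.001], [0.981, 0.196, -0.0], [0.0, -0.001, -1.0]]
force: [-0.5, 0.4, -8.7]
grip_width: 64.0
finger_force: 30.0
```

Request:
arm_command([
  [[0,0,0],[0,0,0],0.6],
])

```text
time_s: 3.35
tool_pos: [474.7, 63.3, 213.6]
tool_rot: [[-0.196, 0.981, -0.001], [0.981, 0.196, -0.0], [0.0, -0.001, -1.0]]
force: [0.2, -1.0, -8.6]
grip_width: 64.0
finger_force: 30.0
```

T2 weighs about 8.6 N, so it is the 0.84 kg tin. It goes straight into the tub.

```bash
python3 -c "
from plan import *
x,y,a=T['TUB']
plan([(480,55,297,101.3,25),(x,y,297,a,35),(x,y,210,a,30)])"
```

```text
[-0.08, 0.03, -0.7] turn 0.0 rows 4
  -> [480.1  54.6 297.6] 101.3
[-0.92, 0.11, 0.0] turn 0.08 rows 4
[-0.9, 0.23, 0.0] turn 0.08 rows 4
[-0.87, 0.34, 0.0] turn 0.08 rows 4
  -> [ 585.1 -263.2  297.6] 79.7
[-0.0, 0.0, 0.73] turn 0.0 rows 3
  -> [ 585.1 -263.2  210. ] 79.7
```

Request:
arm_command([
  [[-0.02,0.01,-0.12],[0,0,0],0.6],
  [[-0.04,0.01,-0.32],[0,0,0],0.6],
  [[-0.06,0.02,-0.52],[0,0,0],0.6],
  [[-0.08,0.03,-0.7],[0,0,0],0.6],
])

```text
time_s: 3.75
tool_pos: [480.1, 54.6, 298.7]
tool_rot: [[-0.196, 0.981, -0.0], [0.981, 0.196, -0.0], [0.0, -0.0, -1.0]]
force: [0.4, 0.7, -8.6]
grip_width: 63.7
finger_force: 30.0
```

Request:
arm_command([
  [[-0.12,0.01,0],[0,0,0.01],0.6],
  [[-0.36,0.04,0],[0,0,0.03],0.6],
  [[-0.64,0.07,0],[0,0,0.05],0.6],
  [[-0.92,0.11,0],[0,0,0.08],0.6],
])

```text
time_s: 4.15
tool_pos: [514.6, -52.7, 296.4]
tool_rot: [[-0.07, 0.998, -0.002], [0.998, 0.07, 0.0], [0.0, -0.002, -1.0]]
force: [0.8, 0.1, -9.1]
grip_width: 63.8
finger_force: 30.0
```

Request:
arm_command([
  [[-0.3,0.08,0],[0,0,0.03],0.6],
  [[-0.6,0.15,0],[0,0,0.05],0.6],
  [[-0.9,0.23,0],[0,0,0.08],0.6],
])

```text
time_s: 4.45
tool_pos: [549.8, -159.0, 295.9]
tool_rot: [[0.056, 0.998, -0.003], [0.998, -0.056, 0.001], [0.001, -0.003, -1.0]]
force: [0.6, 0.9, -7.9]
grip_width: 64.0
finger_force: 30.0
```

Request:
arm_command([
  [[-0.28,0.1,0],[0,0,0.03],0.6],
  [[-0.54,0.21,0],[0,0,0.05],0.6],
  [[-0.75,0.29,0],[0,0,0.07],0.6],
  [[-0.87,0.34,0],[0,0,0.08],0.6],
  [[-0.87,0.34,0],[0,0,0.08],0.6],
])

```text
time_s: 4.95
tool_pos: [584.8, -266.4, 295.2]
tool_rot: [[0.182, 0.983, -0.002], [0.983, -0.182, 0.0], [-0.0, -0.002, -1.0]]
force: [-0.4, -0.4, -8.1]
grip_width: 63.9
finger_force: 30.0
```

Run:
```python
from plan import *
st(); img,d,W,s=cloud("wrist"); cv2.imwrite("pics/w2.png",img[...,::-1])
```

```text
4.95 [ 584.8 -266.4  295.2] 79.5 F [-0.45 -0.44 -8.07] 63.93464787426113 29.99617349356413
```

View pics/w2.png

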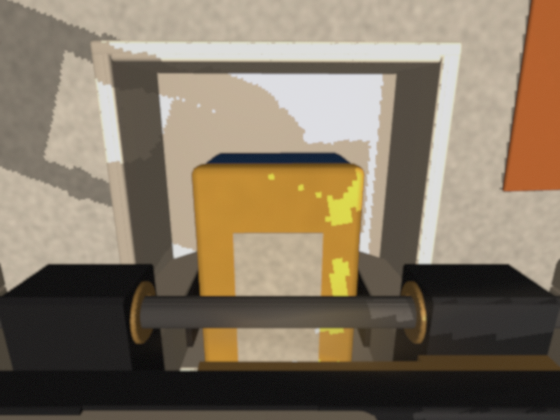

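The wrist view shows the tin (columns 195–362) square over the tub, whose rim spans columns 100–455. Lowering it.

Request:
arm_command([
  [[0,0,0.15],[0,0,0],0.6],
  [[0,0,0.4],[0,0,0],0.6],
  [[0,0,0.6],[0,0,0],0.6],
  [[0,0,0.7],[0,0,0],0.6],
  [[0,0,0.73],[0,0,0],0.6],
  [[0,0,0.76],[0,0,0],0.6],
  [[0,0,0.77],[0,0,0],0.6],
  [[0,0,0.78],[0,0,0],0.6],
  [[0,0,0.78],[0,0,0],0.6],
])

```text
time_s: 5.9
tool_pos: [585.3, -263.3, 205.1]
tool_rot: [[0.179, 0.984, 0.001], [0.984, -0.179, -0.001], [-0.001, 0.001, -1.0]]
force: [-0.7, 0.0, -9.4]
grip_width: 63.8
finger_force: 30.0
```

Request:
arm_command([
  [[0,0,0.01],[0,0,0],0.6],
  [[0,0,0.02],[0,0,0],0.6],
  [[0,0,0.03],[0,0,0],0.6],
  [[0,0,0.03],[0,0,0],0.6],
])

```text
time_s: 6.3
tool_pos: [585.2, -263.2, 200.9]
tool_rot: [[0.179, 0.984, 0.0], [0.984, -0.179, -0.0], [-0.0, 0.0, -1.0]]
force: [0.1, 0.7, -6.4]
grip_width: 63.8
finger_force: 30.0
```

Request:
arm_command([
  [[0,0,0.01],[0,0,0],0.6],
  [[0,0,0.01],[0,0,0],0.6],
  [[0,0,0.01],[0,0,0],1],
  [[0,0,0.01],[0,0,0],1],
  [[0,0,0.01],[0,0,0],1],
  [[0,0,0.01],[0,0,0],1],
])

```text
time_s: 6.9
tool_pos: [585.3, -263.3, 199.6]
tool_rot: [[0.179, 0.984, 0.001], [0.984, -0.179, -0.0], [-0.0, 0.001, -1.0]]
force: [0.3, 0.5, 0.0]
grip_width: 89.8
finger_force: 0.0
```

```bash
python3 -c "
from plan import *
st()
x,y,a=T['TUB']
x4,y4,a4=T['T4']
plan([(x,y,296,a,35),(x4,y4,275,a4,45),(x4,y4,195.8,a4,40)])"
```

```text
6.9 [ 585.3 -263.3  199.6] 79.7 F [0.31 0.52 0.01] 89.83567318181107 0.0
[-0.0, -0.0, -0.8] turn 0.0 rows 3
  -> [ 585.3 -263.3  295.6] 79.7
[0.96, -0.01, 0.06] turn -0.12 rows 3
[0.95, 0.18, 0.06] turn -0.12 rows 3
[0.9, 0.35, 0.05] turn -0.12 rows 3
  -> [645.3  78.5 275.2] 112.1
[-0.0, -0.01, 0.66] turn -0.0 rows 2
  -> [644.2  78.1 196. ] 112.1
```

Request:
arm_command([
  [[0,0,-0.2],[0,0,0],1],
  [[0,0,-0.55],[0,0,0],1],
  [[0,0,-0.8],[0,0,0],1],
  [[0,0,-0.8],[0,0,0],1],
])

```text
time_s: 7.3
tool_pos: [586.2, -263.8, 300.8]
tool_rot: [[0.179, 0.984, 0.009], [0.984, -0.179, -0.005], [-0.004, 0.009, -1.0]]
force: [-0.1, 0.0, -0.0]
grip_width: 91.7
finger_force: 0.0
```

Request:
arm_command([
  [[0.3,0,0.02],[0,0,-0.04],1],
  [[0.64,-0.01,0.04],[0,0,-0.08],1],
  [[0.96,-0.01,0.06],[0,0,-0.12],1],
])

```text
time_s: 7.6
tool_pos: [604.3, -148.5, 287.3]
tool_rot: [[-0.01, 1.0, -0.001], [1.0, 0.01, 0.0], [0.0, -0.001, -1.0]]
force: [0.5, -0.2, 0.2]
grip_width: 91.6
finger_force: 0.0
```

Request:
arm_command([
  [[0.32,0.06,0.02],[0,0,-0.04],1],
  [[0.64,0.12,0.04],[0,0,-0.08],1],
  [[0.95,0.18,0.06],[0,0,-0.12],1],
])

```text
time_s: 7.9
tool_pos: [625.1, -33.8, 280.1]
tool_rot: [[-0.199, 0.98, -0.001], [0.98, 0.199, 0.0], [0.0, -0.001, -1.0]]
force: [1.3, -0.4, 0.2]
grip_width: 91.8
finger_force: 0.0
```

Request:
arm_command([
  [[0.32,0.12,0.02],[0,0,-0.04],1],
  [[0.64,0.24,0.04],[0,0,-0.08],1],
  [[0.9,0.35,0.05],[0,0,-0.12],1],
  [[0.9,0.35,0.05],[0,0,-0.12],1],
])

```text
time_s: 8.3
tool_pos: [645.0, 83.0, 273.8]
tool_rot: [[-0.382, 0.924, -0.001], [0.924, 0.382, 0.001], [0.001, -0.001, -1.0]]
force: [0.2, -1.1, 0.1]
grip_width: 92.0
finger_force: 0.0
```

Request:
arm_command([
  [[0,0,0.35],[0,0,0],1],
  [[0,0,0.66],[0,0,0],1],
  [[0,0,0.66],[0,0,0],1],
  [[0,0,0.66],[0,0,0],0.6],
  [[0,0,0.66],[0,0,0],0.6],
  [[0,0,0.66],[0,0,0],0.6],
  [[0,0,0.66],[0,0,0],0.6],
  [[0,0,0.66],[0,0,0],0.6],
])

```text
time_s: 9.1
tool_pos: [645.3, 78.5, 197.6]
tool_rot: [[-0.376, 0.926, 0.002], [0.926, 0.376, -0.001], [-0.001, 0.001, -1.0]]
force: [-1.8, -1.2, 6.4]
grip_width: 64.0
finger_force: 30.0
```

Request:
arm_command([
  [[0,0,-0.08],[0,0,0],0.6],
  [[0,0,-0.16],[0,0,0],0.6],
  [[0,0,-0.16],[0,0,0],0.6],
  [[0,0,-0.16],[0,0,0],0.6],
  [[0,0,-0.16],[0,0,0],0.6],
])

```text
time_s: 9.6
tool_pos: [645.0, 78.7, 214.8]
tool_rot: [[-0.376, 0.926, -0.001], [0.926, 0.376, -0.0], [0.0, -0.001, -1.0]]
force: [0.6, -0.1, -2.8]
grip_width: 63.6
finger_force: 30.0
```

Request:
arm_command([
  [[0,0,0],[0,0,0],0.6],
])

```text
time_s: 9.7
tool_pos: [645.0, 78.7, 214.6]
tool_rot: [[-0.376, 0.926, -0.001], [0.926, 0.376, -0.0], [0.0, -0.001, -1.0]]
force: [0.5, 1.0, -2.8]
grip_width: 64.2
finger_force: 30.0
```

Request:
arm_command([
  [[0,0,0],[0,0,0],0.6],
])

```text
time_s: 9.8
tool_pos: [645.0, 78.7, 214.7]
tool_rot: [[-0.376, 0.926, -0.001], [0.926, 0.376, -0.0], [0.0, -0.001, -1.0]]
force: [-0.2, 0.9, -2.7]
grip_width: 63.6
finger_force: 30.0
```

T4 reads 2.75 N, so it is the 0.29 kg tin. I'll set it back and weigh T3.

Request:
arm_command([
  [[0,0,0.08],[0,0,0],0.6],
  [[0,0,0.12],[0,0,0],0.6],
  [[0,0,0.14],[0,0,0],0.6],
  [[0,0,0.15],[0,0,0],0.6],
  [[0,0,0.15],[0,0,0],0.6],
  [[0,0,0.15],[0,0,0],1],
  [[0,0,0.15],[0,0,0],1],
  [[0,0,0.15],[0,0,0],1],
  [[0,0,0.15],[0,0,0],1],
])

```text
time_s: 10.7
tool_pos: [645.3, 78.6, 197.0]
tool_rot: [[-0.376, 0.926, 0.0], [0.926, 0.376, -0.0], [-0.0, 0.0, -1.0]]
force: [-0.1, -0.5, 0.9]
grip_width: 89.9
finger_force: 0.0
```

```bash
python3 -c "
from plan import *
st()
x4,y4,a4=T['T4']
x,y,a=T['T3']
plan([(645,78.5,276,112,40),(x,y,276,a,45),(x,y,195.8,a,40)])"
```

```text
10.7 [645.3  78.6 197. ] 112.1 F [-0.11 -0.45  0.9 ] 89.91060778319222 0.0
[-0.0, -0.0, -0.66] turn 0.0 rows 2
  -> [645.3  78.6 276.2] 112.1
[0.82, 0.27, 0.0] turn 0.24 rows 3
[0.87, -0.05, 0.0] turn 0.24 rows 3
  -> [631.3 286.3 276.2] 68.9
[0.0, -0.0, 0.67] turn 0.0 rows 3
  -> [631.3 286.3 195.8] 68.9
```

Request:
arm_command([
  [[0,0,-0.2],[0,0,0],1],
  [[0,0,-0.5],[0,0,0],1],
  [[0,0,-0.66],[0,0,0],1],
  [[0,0,-0.66],[0,0,0],1],
])

```text
time_s: 11.1
tool_pos: [646.0, 78.7, 279.8]
tool_rot: [[-0.376, 0.926, 0.007], [0.926, 0.376, -0.0], [-0.003, 0.006, -1.0]]
force: [-0.1, -1.0, -0.5]
grip_width: 92.0
finger_force: 0.0
```

Request:
arm_command([
  [[0.27,0.09,0],[0,0,0.08],1],
  [[0.55,0.18,0],[0,0,0.16],1],
  [[0.82,0.27,0],[0,0,0.24],1],
])

```text
time_s: 11.4
tool_pos: [637.7, 182.9, 274.8]
tool_rot: [[-0.003, 1.0, -0.002], [1.0, 0.003, -0.0], [-0.0, -0.002, -1.0]]
force: [0.4, -0.2, -0.1]
grip_width: 92.1
finger_force: 0.0
```

Request:
arm_command([
  [[0.3,-0.02,0],[0,0,0.08],1],
  [[0.6,-0.03,0],[0,0,0.16],1],
  [[0.87,-0.05,0],[0,0,0.24],1],
  [[0.87,-0.05,0],[0,0,0.24],1],
])

```text
time_s: 11.8
tool_pos: [629.8, 290.5, 274.4]
tool_rot: [[0.359, 0.934, -0.002], [0.934, -0.359, 0.001], [-0.0, -0.002, -1.0]]
force: [0.4, 0.5, 0.4]
grip_width: 91.9
finger_force: 0.0
```

Request:
arm_command([
  [[0,0,0.35],[0,0,0],1],
  [[0,0,0.67],[0,0,0],1],
  [[0,0,0.67],[0,0,0],1],
  [[0,0,0.67],[0,0,0],0.6],
  [[0,0,0.67],[0,0,0],0.6],
  [[0,0,0.67],[0,0,0],0.6],
  [[0,0,0.67],[0,0,0],0.6],
  [[0,0,0.67],[0,0,0],0.6],
])

```text
time_s: 12.6
tool_pos: [631.5, 286.5, 197.8]
tool_rot: [[0.36, 0.933, 0.002], [0.933, -0.36, 0.001], [0.002, 0.002, -1.0]]
force: [-1.3, 0.4, 6.0]
grip_width: 63.5
finger_force: 30.0
```

Request:
arm_command([
  [[0,0,-0.08],[0,0,0],0.6],
  [[0,0,-0.16],[0,0,0],0.6],
  [[0,0,-0.16],[0,0,0],0.6],
  [[0,0,-0.16],[0,0,0],0.6],
  [[0,0,-0.16],[0,0,0],0.6],
])

```text
time_s: 13.1
tool_pos: [631.0, 286.3, 214.7]
tool_rot: [[0.36, 0.933, -0.001], [0.933, -0.36, -0.0], [-0.001, -0.001, -1.0]]
force: [-0.4, -0.5, -1.2]
grip_width: 63.9
finger_force: 30.0
```

Request:
arm_command([
  [[0,0,0],[0,0,0],0.6],
])

```text
time_s: 13.2
tool_pos: [631.0, 286.3, 214.5]
tool_rot: [[0.36, 0.933, -0.001], [0.933, -0.36, -0.0], [-0.001, -0.001, -1.0]]
force: [0.2, -0.5, -1.2]
grip_width: 63.5
finger_force: 30.0
```

Request:
arm_command([
  [[0,0,0],[0,0,0],0.6],
])

```text
time_s: 13.3
tool_pos: [631.1, 286.3, 214.6]
tool_rot: [[0.36, 0.933, -0.001], [0.933, -0.36, -0.0], [-0.001, -0.001, -1.0]]
force: [-0.5, -1.0, -1.1]
grip_width: 63.5
finger_force: 30.0
```

T3 reads 1.2 N, so it is the near-empty tin and stays on the table. I'll set it down; T1 must then be 0.51 kg, which I'll check on lifting.

Request:
arm_command([
  [[0,0,0.08],[0,0,0],0.6],
  [[0,0,0.12],[0,0,0],0.6],
  [[0,0,0.14],[0,0,0],0.6],
  [[0,0,0.15],[0,0,0],0.6],
  [[0,0,0.15],[0,0,0],0.6],
  [[0,0,0.15],[0,0,0],1],
  [[0,0,0.15],[0,0,0],1],
  [[0,0,0.15],[0,0,0],1],
  [[0,0,0.15],[0,0,0],1],
])

```text
time_s: 14.2
tool_pos: [631.2, 286.4, 196.8]
tool_rot: [[0.36, 0.933, -0.0], [0.933, -0.36, -0.0], [-0.0, -0.0, -1.0]]
force: [-0.0, -0.4, 0.6]
grip_width: 89.8
finger_force: 0.0
```

```bash
python3 -c "
from plan import *
st()
x,y,a=T['T1']
plan([(631,286.4,276,69,40),(x,y,276,a,45),(x,y,195.8,a,40)])"
```

```text
14.2 [631.2 286.4 196.8] 68.9 F [-0.02 -0.36  0.55] 89.77739337847315 0.0
[-0.0, -0.0, -0.66] turn -0.0 rows 2
  -> [631.2 286.4 276. ] 68.9
[-0.29, -0.67, 0.0] turn -0.23 rows 3
[-0.04, -0.74, 0.0] turn -0.22 rows 3
  -> [454.8 278.6 276. ] 109.4
[0.0, -0.0, 0.67] turn -0.0 rows 3
  -> [454.8 278.6 195.6] 109.4
```

Request:
arm_command([
  [[0,0,-0.2],[0,0,0],1],
  [[0,0,-0.5],[0,0,0],1],
  [[0,0,-0.66],[0,0,0],1],
  [[0,0,-0.66],[0,0,0],1],
])

```text
time_s: 14.6
tool_pos: [632.0, 286.7, 280.2]
tool_rot: [[0.36, 0.933, 0.007], [0.933, -0.36, 0.002], [0.004, 0.006, -1.0]]
force: [0.3, -0.2, 1.0]
grip_width: 91.5
finger_force: 0.0
```

Request:
arm_command([
  [[-0.1,-0.22,0],[0,0,-0.08],1],
  [[-0.19,-0.45,0],[0,0,-0.15],1],
  [[-0.29,-0.67,0],[0,0,-0.23],1],
])

```text
time_s: 14.9
tool_pos: [542.2, 282.6, 274.6]
tool_rot: [[0.002, 1.0, -0.002], [1.0, -0.002, -0.001], [-0.001, -0.002, -1.0]]
force: [0.8, 0.7, -0.3]
grip_width: 91.5
finger_force: 0.0
```

Request:
arm_command([
  [[-0.01,-0.25,0],[0,0,-0.08],1],
  [[-0.03,-0.5,0],[0,0,-0.15],1],
  [[-0.04,-0.74,0],[0,0,-0.22],1],
  [[-0.04,-0.74,0],[0,0,-0.22],1],
])

```text
time_s: 15.3
tool_pos: [451.4, 278.4, 275.0]
tool_rot: [[-0.336, 0.942, -0.005], [0.942, 0.336, -0.002], [-0.0, -0.005, -1.0]]
force: [0.5, 0.3, -0.7]
grip_width: 91.7
finger_force: 0.0
```

Request:
arm_command([
  [[0,0,0.35],[0,0,0],1],
  [[0,0,0.67],[0,0,0],1],
  [[0,0,0.67],[0,0,0],1],
  [[0,0,0.67],[0,0,0],0.6],
  [[0,0,0.67],[0,0,0],0.6],
  [[0,0,0.67],[0,0,0],0.6],
  [[0,0,0.67],[0,0,0],0.6],
  [[0,0,0.67],[0,0,0],0.6],
])

```text
time_s: 16.1
tool_pos: [454.5, 278.6, 197.1]
tool_rot: [[-0.333, 0.943, 0.0], [0.943, 0.333, -0.0], [-0.0, 0.0, -1.0]]
force: [-2.7, -0.4, 5.8]
grip_width: 63.8
finger_force: 29.9
```

Request:
arm_command([
  [[0,0,-0.08],[0,0,0],0.6],
  [[0,0,-0.16],[0,0,0],0.6],
  [[0,0,-0.16],[0,0,0],0.6],
  [[0,0,-0.16],[0,0,0],0.6],
  [[0,0,-0.16],[0,0,0],0.6],
])

```text
time_s: 16.6
tool_pos: [454.6, 278.6, 214.9]
tool_rot: [[-0.332, 0.943, -0.0], [0.943, 0.332, -0.0], [-0.0, -0.001, -1.0]]
force: [0.1, -0.8, -4.8]
grip_width: 63.9
finger_force: 29.9
```

Request:
arm_command([
  [[0,0,0],[0,0,0],0.6],
])

```text
time_s: 16.7
tool_pos: [454.7, 278.6, 214.7]
tool_rot: [[-0.332, 0.943, -0.001], [0.943, 0.332, -0.0], [-0.0, -0.001, -1.0]]
force: [0.1, -0.0, -4.5]
grip_width: 63.9
finger_force: 29.9
```

```bash
python3 -c "
from plan import *
st()
x,y,a=T['TUB']
s=sensors.sense()['tool_pos']
plan([(s[0]+5,s[1]-10,305,109.4,30),(590,-60,330,88,40),(x,y,330,a,40),(x,y,258,a,30)])"
```

```text
16.7 [454.7 278.6 214.7] 109.4 F [ 0.1  -0.01 -4.51] 63.90337978958995 29.899158775806427
[-0.09, 0.01, -0.75] turn 0.0 rows 4
  -> [459.4 268.8 304.7] 109.4
[-0.74, 0.03, -0.05] turn 0.06 rows 3
[-0.73, 0.1, -0.05] turn 0.06 rows 3
[-0.72, 0.16, -0.06] turn 0.06 rows 3
[-0.69, 0.24, -0.05] turn 0.06 rows 3
  -> [590.5 -59.5 329.9] 87.8
[-0.85, 0.01, -0.0] turn 0.05 rows 3
[-0.85, 0.08, -0.0] turn 0.04 rows 3
  -> [ 585.4 -263.9  329.9] 79.7
[0.0, -0.0, 0.6] turn 0.0 rows 3
  -> [ 585.4 -263.9  257.9] 79.7
```

T1 reads about 4.6 N, so it is the 0.51 kg tin. Carrying it to the tub.

Request:
arm_command([
  [[-0.01,0,-0.15],[0,0,0],0.6],
  [[-0.04,0,-0.4],[0,0,0],0.6],
  [[-0.07,0.01,-0.63],[0,0,0],0.6],
  [[-0.09,0.01,-0.75],[0,0,0],0.6],
])

```text
time_s: 17.1
tool_pos: [460.0, 268.8, 307.1]
tool_rot: [[-0.332, 0.943, 0.003], [0.943, 0.332, 0.001], [0.0, 0.003, -1.0]]
force: [-0.1, 0.7, -4.7]
grip_width: 63.4
finger_force: 29.9
```

Request:
arm_command([
  [[-0.12,0,-0.01],[0,0,0.01],0.6],
  [[-0.4,0.02,-0.03],[0,0,0.03],0.6],
  [[-0.74,0.03,-0.05],[0,0,0.06],0.6],
])

```text
time_s: 17.4
tool_pos: [492.2, 185.4, 309.9]
tool_rot: [[-0.242, 0.97, -0.002], [0.97, 0.242, -0.001], [-0.0, -0.002, -1.0]]
force: [1.3, -0.1, -3.8]
grip_width: 63.5
finger_force: 29.9
```

Request:
arm_command([
  [[-0.25,0.03,-0.02],[0,0,0.02],0.6],
  [[-0.5,0.07,-0.03],[0,0,0.04],0.6],
  [[-0.73,0.1,-0.05],[0,0,0.06],0.6],
])

```text
time_s: 17.7
tool_pos: [525.4, 101.8, 315.5]
tool_rot: [[-0.147, 0.989, -0.003], [0.989, 0.147, -0.001], [-0.0, -0.003, -1.0]]
force: [0.0, 1.2, -3.8]
grip_width: 64.0
finger_force: 29.9
```

Request:
arm_command([
  [[-0.24,0.05,-0.02],[0,0,0.02],0.6],
  [[-0.48,0.11,-0.04],[0,0,0.04],0.6],
  [[-0.72,0.16,-0.06],[0,0,0.06],0.6],
])

```text
time_s: 18.0
tool_pos: [557.2, 19.6, 322.7]
tool_rot: [[-0.054, 0.999, -0.003], [0.999, 0.054, -0.0], [0.0, -0.003, -1.0]]
force: [0.5, -0.0, -5.0]
grip_width: 64.3
finger_force: 29.9
```

Request:
arm_command([
  [[-0.24,0.08,-0.02],[0,0,0.02],0.6],
  [[-0.47,0.16,-0.04],[0,0,0.04],0.6],
  [[-0.69,0.24,-0.05],[0,0,0.06],0.6],
])

```text
time_s: 18.3
tool_pos: [590.5, -61.6, 328.7]
tool_rot: [[0.041, 0.999, -0.003], [0.999, -0.041, 0.0], [0.0, -0.003, -1.0]]
force: [0.2, -0.2, -4.8]
grip_width: 64.1
finger_force: 29.9
```

Request:
arm_command([
  [[-0.28,0,0],[0,0,0.02],0.6],
  [[-0.56,0.01,0],[0,0,0.04],0.6],
  [[-0.85,0.01,0],[0,0,0.05],0.6],
])

```text
time_s: 18.6
tool_pos: [587.3, -163.4, 328.3]
tool_rot: [[0.118, 0.993, -0.003], [0.993, -0.118, 0.001], [0.001, -0.003, -1.0]]
force: [0.4, 0.1, -5.5]
grip_width: 64.0
finger_force: 29.9
```

Request:
arm_command([
  [[-0.28,0.03,0],[0,0,0.01],0.6],
  [[-0.54,0.05,0],[0,0,0.02],0.6],
  [[-0.74,0.07,0],[0,0,0.03],0.6],
  [[-0.85,0.08,0],[0,0,0.04],0.6],
  [[-0.85,0.08,0],[0,0,0.04],0.6],
  [[-0.85,0.08,0],[0,0,0.04],0.6],
])

```text
time_s: 19.2
tool_pos: [585.3, -263.4, 329.3]
tool_rot: [[0.179, 0.984, -0.001], [0.984, -0.179, 0.001], [0.001, -0.002, -1.0]]
force: [-0.4, 0.4, -4.4]
grip_width: 63.8
finger_force: 29.9
```

Run:
```python
from plan import *
st(); img,d,W,s=cloud("wrist"); cv2.imwrite("pics/w3.png",img[...,::-1])
```

```text
19.2 [ 585.3 -263.4  329.3] 79.7 F [-0.44  0.44 -4.4 ] 63.76951060036813 29.899226501584053
```

View pics/w3.png

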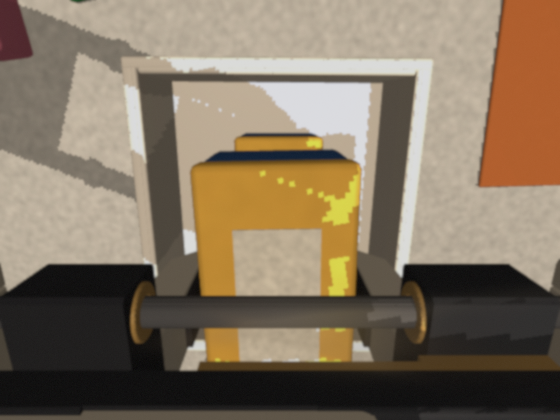

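The wrist view shows the lower tin (centre column about 279) lined up with the held one (about 276). Lowering.

Request:
arm_command([
  [[0,0,0.12],[0,0,0],0.6],
  [[0,0,0.32],[0,0,0],0.6],
  [[0,0,0.5],[0,0,0],0.6],
  [[0,0,0.56],[0,0,0],0.6],
  [[0,0,0.59],[0,0,0],0.6],
  [[0,0,0.61],[0,0,0],0.6],
  [[0,0,0.62],[0,0,0],0.6],
  [[0,0,0.63],[0,0,0],0.6],
  [[0,0,0.64],[0,0,0],0.6],
  [[0,0,0.64],[0,0,0],0.6],
])

```text
time_s: 20.25
tool_pos: [585.5, -263.9, 253.7]
tool_rot: [[0.179, 0.984, 0.0], [0.984, -0.179, -0.0], [-0.0, 0.0, -1.0]]
force: [0.6, 0.5, -4.8]
grip_width: 63.8
finger_force: 29.9
```

Request:
arm_command([
  [[0,0,0.01],[0,0,0],0.6],
  [[0,0,0.02],[0,0,0],0.6],
  [[0,0,0.02],[0,0,0],0.6],
  [[0,0,0.02],[0,0,0],0.6],
])

```text
time_s: 20.65
tool_pos: [585.6, -263.9, 252.2]
tool_rot: [[0.179, 0.984, 0.001], [0.984, -0.179, -0.001], [-0.0, 0.001, -1.0]]
force: [-2.6, 1.7, 5.1]
grip_width: 64.0
finger_force: 29.9
```

Request:
arm_command([
  [[0,0,-0.01],[0,0,0],0.6],
  [[0,0,-0.01],[0,0,0],1],
  [[0,0,-0.01],[0,0,0],1],
  [[0,0,-0.01],[0,0,0],1],
  [[0,0,-0.01],[0,0,0],1],
  [[0,0,-0.15],[0,0,0],1],
  [[0,0,-0.4],[0,0,0],1],
  [[0,0,-0.5],[0,0,0],1],
  [[0,0,-0.5],[0,0,0],1],
])

```text
time_s: 21.55
tool_pos: [586.0, -264.0, 313.3]
tool_rot: [[0.179, 0.984, 0.004], [0.984, -0.179, -0.002], [-0.002, 0.004, -1.0]]
force: [0.1, 0.4, 0.3]
grip_width: 91.6
finger_force: 0.0
```

```bash
python3 -c "
from plan import *
st()
x,y,a=645.3,78.6,112.1
plan([(x,y,280,a,45),(x,y,196,a,40)])"
```

```text
21.55 [ 586.  -264.   313.3] 79.7 F [0.06 0.37 0.27] 91.61007023367745 0.0
[0.97, -0.01, 0.09] turn -0.12 rows 3
[0.95, 0.17, 0.09] turn -0.12 rows 3
[0.9, 0.35, 0.1] turn -0.12 rows 3
  -> [644.9  79.1 279.7] 112.1
[-0.0, 0.0, 0.7] turn 0.0 rows 3
  -> [644.9  79.1 195.7] 112.1
```

Request:
arm_command([
  [[0.3,0,0.03],[0,0,-0.04],1],
  [[0.64,-0.01,0.06],[0,0,-0.08],1],
  [[0.97,-0.01,0.09],[0,0,-0.12],1],
])

```text
time_s: 21.85
tool_pos: [604.7, -148.0, 298.6]
tool_rot: [[-0.01, 1.0, -0.002], [1.0, 0.01, 0.001], [0.001, -0.002, -1.0]]
force: [-0.1, -0.1, 0.2]
grip_width: 91.7
finger_force: 0.0
```

Request:
arm_command([
  [[0.32,0.06,0.03],[0,0,-0.04],1],
  [[0.64,0.12,0.06],[0,0,-0.08],1],
  [[0.95,0.17,0.09],[0,0,-0.12],1],
])

```text
time_s: 22.15
tool_pos: [624.3, -33.2, 287.8]
tool_rot: [[-0.199, 0.98, -0.002], [0.98, 0.199, 0.0], [0.001, -0.002, -1.0]]
force: [-0.5, 0.6, 0.6]
grip_width: 91.7
finger_force: 0.0
```

Request:
arm_command([
  [[0.32,0.12,0.03],[0,0,-0.04],1],
  [[0.64,0.24,0.06],[0,0,-0.08],1],
  [[0.9,0.35,0.1],[0,0,-0.12],1],
  [[0.9,0.35,0.1],[0,0,-0.12],1],
  [[0.9,0.35,0.1],[0,0,-0.12],1],
])

```text
time_s: 22.65
tool_pos: [644.2, 79.9, 275.8]
tool_rot: [[-0.378, 0.926, -0.002], [0.926, 0.378, -0.001], [0.0, -0.002, -1.0]]
force: [0.5, -0.8, -0.0]
grip_width: 92.1
finger_force: 0.0
```

Request:
arm_command([
  [[0,0,0.35],[0,0,0],1],
  [[0,0,0.68],[0,0,0],1],
  [[0,0,0.68],[0,0,0],1],
  [[0,0,0.68],[0,0,0],1],
])

```text
time_s: 23.05
tool_pos: [644.6, 78.0, 195.9]
tool_rot: [[-0.375, 0.927, -0.001], [0.927, 0.375, -0.0], [0.0, -0.001, -1.0]]
force: [0.4, -0.3, 0.3]
grip_width: 91.8
finger_force: 0.0
```

Request:
arm_command([
  [[0,0,0],[0,0,0],0.6],
  [[0,0,0],[0,0,0],0.6],
  [[0,0,0],[0,0,0],0.6],
  [[0,0,0],[0,0,0],0.6],
  [[0,0,0],[0,0,0],0.6],
])

```text
time_s: 23.55
tool_pos: [644.7, 79.3, 197.0]
tool_rot: [[-0.377, 0.926, 0.001], [0.926, 0.377, -0.0], [-0.001, 0.001, -1.0]]
force: [-2.0, -0.3, 5.5]
grip_width: 63.5
finger_force: 30.0
```

```bash
python3 -c "
from plan import *
st()
x,y,a=T['TUB'];y=-263.8
plan([(645,70,308,112.1,30),(645,60,380,112.1,30),(x,y,380,a,40)])"
```

```text
23.55 [644.7  79.3 197. ] 112.1 F [-1.96 -0.28  5.49] 63.53721651030139 29.998067691922188
[-0.07, -0.03, -0.93] turn 0.0 rows 4
  -> [644.5  70.1 308.6] 112.1
[-0.08, -0.03, -0.6] turn 0.0 rows 3
  -> [644.8  59.9 380.6] 112.1
[-0.77, -0.49, 0.0] turn 0.12 rows 3
[-0.85, -0.34, 0.0] turn 0.12 rows 3
[-0.9, -0.17, 0.0] turn 0.12 rows 3
  -> [ 585.7 -264.1  380.6] 79.7
```

Request:
arm_command([
  [[0,0,-0.15],[0,0,0],0.6],
  [[-0.02,-0.01,-0.4],[0,0,0],0.6],
  [[-0.05,-0.02,-0.68],[0,0,0],0.6],
  [[-0.07,-0.03,-0.93],[0,0,0],0.6],
])

```text
time_s: 23.95
tool_pos: [644.2, 70.1, 308.3]
tool_rot: [[-0.377, 0.926, -0.001], [0.926, 0.377, -0.0], [0.0, -0.001, -1.0]]
force: [0.9, -0.2, -3.3]
grip_width: 63.7
finger_force: 30.0
```

Request:
arm_command([
  [[-0.03,-0.01,-0.25],[0,0,0],0.6],
  [[-0.06,-0.02,-0.47],[0,0,0],0.6],
  [[-0.08,-0.03,-0.6],[0,0,0],0.6],
])

```text
time_s: 24.25
tool_pos: [644.7, 59.8, 381.6]
tool_rot: [[-0.376, 0.926, 0.002], [0.926, 0.376, -0.0], [-0.001, 0.002, -1.0]]
force: [0.4, -0.2, -3.2]
grip_width: 63.8
finger_force: 30.0
```

Request:
arm_command([
  [[-0.12,-0.08,0],[0,0,0.02],0.6],
  [[-0.32,-0.2,0],[0,0,0.05],0.6],
  [[-0.54,-0.34,0],[0,0,0.08],0.6],
  [[-0.77,-0.49,0],[0,0,0.12],0.6],
])

```text
time_s: 24.65
tool_pos: [624.1, -49.5, 377.4]
tool_rot: [[-0.193, 0.981, -0.003], [0.981, 0.193, 0.0], [0.001, -0.003, -1.0]]
force: [1.2, -0.5, -3.2]
grip_width: 63.9
finger_force: 30.0
```

Request:
arm_command([
  [[-0.28,-0.11,0],[0,0,0.04],0.6],
  [[-0.56,-0.22,0],[0,0,0.08],0.6],
  [[-0.85,-0.34,0],[0,0,0.12],0.6],
])

```text
time_s: 24.95
tool_pos: [603.8, -157.9, 377.5]
tool_rot: [[-0.005, 1.0, -0.003], [1.0, 0.005, 0.001], [0.001, -0.003, -1.0]]
force: [0.8, 0.9, -2.4]
grip_width: 63.8
finger_force: 30.0
```

Request:
arm_command([
  [[-0.28,-0.05,0],[0,0,0.04],0.6],
  [[-0.54,-0.1,0],[0,0,0.07],0.6],
  [[-0.77,-0.14,0],[0,0,0.1],0.6],
  [[-0.9,-0.17,0],[0,0,0.12],0.6],
  [[-0.9,-0.17,0],[0,0,0.12],0.6],
  [[-0.9,-0.17,0],[0,0,0.12],0.6],
])

```text
time_s: 25.55
tool_pos: [585.3, -263.8, 378.6]
tool_rot: [[0.179, 0.984, -0.001], [0.984, -0.179, 0.001], [0.001, -0.001, -1.0]]
force: [-0.1, 0.3, -3.5]
grip_width: 63.9
finger_force: 30.0
```

Run:
```python
from plan import *
st(); img,d,W,s=cloud("wrist"); cv2.imwrite("pics/w4.png",img[...,::-1])
```

```text
25.55 [ 585.3 -263.8  378.6] 79.7 F [-0.07  0.34 -3.52] 63.88956191741603 29.997323490679264
```

View pics/w4.png

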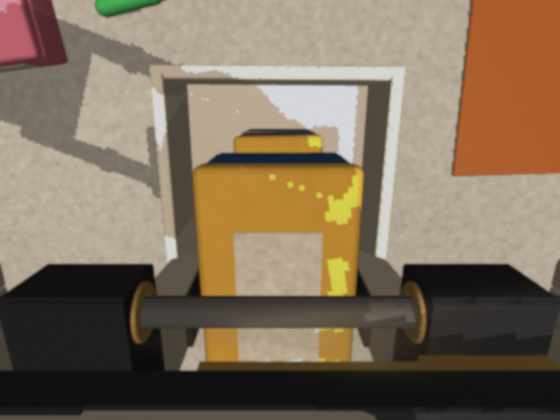

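The view shows the stack below (centre column about 279) lined up with the held tin (about 278). Lowering.

Request:
arm_command([
  [[0,0,0.12],[0,0,0],0.6],
  [[0,0,0.32],[0,0,0],0.6],
  [[0,0,0.48],[0,0,0],0.6],
  [[0,0,0.54],[0,0,0],0.6],
  [[0,0,0.57],[0,0,0],0.6],
  [[0,0,0.59],[0,0,0],0.6],
  [[0,0,0.6],[0,0,0],0.6],
  [[0,0,0.61],[0,0,0],0.6],
  [[0,0,0.62],[0,0,0],0.6],
  [[0,0,0.62],[0,0,0],0.6],
])

```text
time_s: 26.6
tool_pos: [585.5, -264.1, 305.3]
tool_rot: [[0.179, 0.984, 0.0], [0.984, -0.179, -0.0], [-0.0, 0.0, -1.0]]
force: [-1.0, 0.7, -2.1]
grip_width: 64.0
finger_force: 30.0
```

Request:
arm_command([
  [[0,0,0.01],[0,0,0],0.6],
  [[0,0,0.01],[0,0,0],0.6],
])

```text
time_s: 26.8
tool_pos: [585.5, -264.1, 303.8]
tool_rot: [[0.179, 0.984, -0.0], [0.984, -0.179, 0.0], [-0.0, -0.0, -1.0]]
force: [-0.3, 0.1, -2.5]
grip_width: 63.7
finger_force: 30.0
```

Request:
arm_command([
  [[0,0,0.01],[0,0,0],0.6],
  [[0,0,0.01],[0,0,0],0.6],
  [[0,0,0.01],[0,0,0],0.6],
])

```text
time_s: 27.1
tool_pos: [585.5, -264.1, 302.7]
tool_rot: [[0.179, 0.984, -0.0], [0.984, -0.179, -0.0], [-0.0, -0.0, -1.0]]
force: [0.0, -0.0, -2.8]
grip_width: 63.6
finger_force: 30.0
```

Request:
arm_command([
  [[0,0,0.01],[0,0,0],0.6],
  [[0,0,0.01],[0,0,0],0.6],
  [[0,0,0.01],[0,0,0],0.6],
])

```text
time_s: 27.4
tool_pos: [585.6, -264.1, 302.0]
tool_rot: [[0.179, 0.984, 0.001], [0.984, -0.179, -0.001], [-0.0, 0.001, -1.0]]
force: [-0.4, 0.2, 0.3]
grip_width: 63.5
finger_force: 30.0
```

Contact made. Releasing, backing away and checking.

Request:
arm_command([
  [[0,0,0],[0,0,0],1],
  [[0,0,0],[0,0,0],1],
  [[0,0,0],[0,0,0],1],
  [[0,0,0],[0,0,0],1],
  [[0,0,-0.15],[0,0,0],1],
  [[0,0,-0.4],[0,0,0],1],
  [[0,0,-0.6],[0,0,0],1],
  [[0,0,-0.6],[0,0,0],1],
])

```text
time_s: 28.2
tool_pos: [586.0, -264.3, 377.7]
tool_rot: [[0.179, 0.984, 0.006], [0.984, -0.179, -0.004], [-0.003, 0.007, -1.0]]
force: [0.9, 0.3, 0.5]
grip_width: 91.7
finger_force: 0.0
```

Request:
arm_command([
  [[0.3,0.25,0],[0,0,0],1],
  [[0.6,-0.5,0],[0,0,0],1],
  [[0.9,-0.9,0],[0,0,0],1],
  [[0.9,-0.9,0],[0,0,0],1],
  [[0.9,-0.9,0],[0,0,0],1],
])

```text
time_s: 28.7
tool_pos: [494.4, -135.0, 371.6]
tool_rot: [[0.177, 0.984, -0.007], [0.984, -0.177, 0.004], [0.002, -0.008, -1.0]]
force: [0.4, -0.5, -0.5]
grip_width: 92.2
finger_force: 0.0
```

Request:
arm_command([
  [[0.3,-0.3,0],[0,0,0],1],
  [[0.6,-0.6,0],[0,0,0],1],
  [[0.9,-0.9,0],[0,0,0],1],
  [[0.9,-0.9,0],[0,0,0],1],
  [[0.9,-0.9,0],[0,0,0],1],
])

```text
time_s: 29.2
tool_pos: [411.5, -12.4, 373.6]
tool_rot: [[0.177, 0.984, 0.001], [0.984, -0.177, -0.0], [-0.0, 0.001, -1.0]]
force: [-0.3, 0.1, 0.2]
grip_width: 91.8
finger_force: 0.0
```

Run:
```python
from plan import *
from meas import tins
st()
for n in("top","scene"):
    img,d,W,s=cloud(n); cv2.imwrite(f"pics/{n}9.png",img[...,::-1])
    for zc in (50,155):
        for t in tins(img,W,zc=zc): print(n,zc,np.array(t).round(1))
```

```text
29.2 [411.5 -12.4 373.6] 79.8 F [-0.3   0.11  0.21] 91.77965552655249 0.0
top 50 [ 487.5  349.3  101.4 -620.3   52.   163.   220.7  -89.5]
top 50 [180.5 163.3 632.2 284.4  49.9  64.2 110.4  68.3]
top 155 [ 368.3  176.   586.1 -262.6  155.    62.6  107.9   80.3]
scene 50 [355.4 284.3 632.  286.1  48.3  65.1 110.8  68.4]
scene 50 [ 208.3   98.4  101.8 -617.5   50.5  169.4  228.2  -89.8]
scene 155 [ 188.1  163.1  586.9 -262.3  153.    65.9  113.5   79.5]
```

View pics/scene9.png

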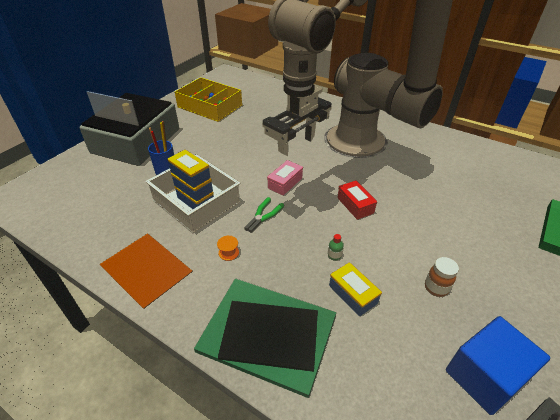

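The scene view shows a square three-tin stack in the tub at (190,178), with its lid at 155 mm. The near-empty tin lies flat on the table at (355,287), the other objects are where they started, and the arm is clear. Handing in.

```bash
python3 -c "
from bench import workorder
print(workorder.close_job())"
```

```text
the job is handed in; nothing more can be done
None
```

The 0.84, 0.51 and 0.29 kg tins are stacked squarely in the tub with the heaviest at the bottom, the near-empty tin is flat on the table well clear of it, and the job was handed in at about 29 s; no verdict came back.

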